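Close up a gearbox inspection cover evenly

ROBOT

A 6-joint arm with a two-finger parallel gripper is mounted at the origin on the work surface. World frame = base frame: x ahead of the robot, y to its left, z up, the work surface at z = 0. Lengths are in m, angles in rad, forces in N, time in s.
With the tool pointing down it reaches from about 0.35 to 0.775 m from the base axis. Payload 7.3 kg.
Tool frame: the origin (TCP) lies midway between the tips of the shut fingers; the grasp point (between the pads) lies 19 mm behind it; z points along the fingers, y is the direction in which the jaws open and shut (so a half turn about z gives the same grasp; the last joint's range is limited). The gripper opens to 92 mm and grips with 3 to 60 N. Pads are 19 mm wide; open, the fingers measure 130 mm over their backs; the gripper's body (75 mm by 190 mm) begins 47 mm behind the grasp point.
Start: joints at [1.096, 0.342, 1.524, -0, 1.275, -0.146], TCP at [0.17, 0.497, 0.227] pointing down, gripper open.
Joint ranges: [-2.53, 2.53], [-0.77, 2.02], [0.04, 2.7], [-1, 4.14], [0.28, 2.66], [-3.11, 3.11]. Speed limits (rad/s): [2.57, 2.57, 3.14, 3.14, 3.14, 3.14].

INTERFACE

Orientations are given as [roll, pitch, yaw] about the fixed x, y, z axes, in that order (R = Rz(yaw) Ry(pitch) Rx(roll)).
In Python, from cell import status, eyes, job gives the robot as it stands.
- The arm moves only by the tool jog_arm, never from a script. Its argument "series" is a list of rows, each a list of 3 entries, a list of its own where there are three numbers: the gripper command: -1 is shut, 1 is fully open, values between are in proportion, then the shift along the tool's x, y, z in m, then the turn, a rotation vector about the tool's x, y, z in rad. In form: [[grip, [x, y, z], [ax, ay, az]], ...]. A call has 1 to 12 rows; each row is the pose to reach, as a shift and turn from the pose commanded when the call began, along the tool's axes at that moment; what a row does not reach only later rows make up. A row lasts 1/12 s, in which the tool goes at most 41.7 mm and 7.16 degrees, less where a joint would pass 70% of its speed; a pose out of reach is approached as far as the arm can. A call with a gripper value outside its range is refused whole. The fingers move at their own pace and stop on an object; "squeeze" is the grip in N (left out, the last holds). Time passes only in rows, so rows that repeat a pose let the fingers close. It gives the time, the measured TCP pose, the force and the opening at its end, in the units of the state.
- status.observe(): the state, without advancing time (a new reading comes with each control period).
- eyes.read_camera(name): name is "scene" or "top" or "wrist"; returns a dict with "img" (384x512x3 uint8, red, green, blue), "range_z" (384x512 float32, m along the optical axis (not along the pixel's ray), 0 where there is no reading), "camera_matrix" (3x3 intrinsics, pixels), "T" (4x4, takes a point from camera to world coordinates); the wrist camera has in their place "tool_from_camera" (4x4, takes a point from camera to tool coordinates, whose origin is the TCP and whose axes are the flange's). Camera axes: x right, y down, z forward; pixel columns grow to the right and rows downward; lengths in m; the calibration is good to about 2 mm. The wrist camera is an equidistant fisheye: a pixel r from the principal point sees the ray r / f radians off the axis. A picture is of the moment at which its call begins: read the wrist's pose just before it.
- job.hand_in(): hands the job in, once; it reports no verdict.
The state is a dict: "time": time; "qpos": joint angles; "qvel": joint speeds; "joint_efforts": joint torques, N m; "tool_pos": TCP position; "tool_rot": TCP orientation; "contact_force": force on the tool from outside, world axes, zero at the start; "torque": the same for the moment, N m; "opening": finger opening in m.
Only numpy, scipy, OpenCV 4.12 (cv2) and the standard library are available. Lean on these libraries where they do the work, as an engineer would, in place of code of your own. Each camera call takes 0.05 s, during which the arm holds its last target.

TASK

Tighten the gasketed cover of the gearbox evenly: turn its four brass wing screws clockwise, always following each screw with the one diagonally opposite, first all four to the yellow half-way marks and only then, in cross order again, all four fully home to the red marks. Leave the other things on the bench where they are.

Things in the scene. Friction and masses are not known exactly. Their poses are not given: they have to be found in the camera images.
- gearbox: Grey gearbox fixed to the bench; origin under its centre at bench height. Base 290 x 290 mm. Its aluminium cover, 260 x 260 mm on a black gasket, has its top face at z = 111 mm, with four brass wing screws and, at the centre, a brass breather 36 mm wide, 18 mm high. Painted dashes 46 mm from each screw axis: yellow where the wings point at half-way, red when fully home.
- wing_a (a joint): Turn of quarter-turn wing screw A (rad), at x -75, y +75 mm in the gearbox frame, diagonally opposite C. 0: loose, wings along the gearbox's x axis. Grows clockwise seen from above. 0.785: half-way, on yellow. 1.571: hard stop, fully home, wings along y, on red. Starts at 0 to 0.3. Even friction of 0.12 N m, no detent: it stays where it is left.
- wing_a_mid (a point): Point on the axis of screw A, 22 mm above the cover; turns with it, x along the wings. The wings are one upright brass blade 76 mm long and 9 mm thick, underside 12 mm above the cover, top 30 mm above it in the middle and 36 mm at the rounded ears (centred 26 mm from the axis). Below, a collar 26 mm wide.
- wing_b (a joint): Turn of quarter-turn wing screw B (rad), at x +75, y +75 mm in the gearbox frame, diagonally opposite D. 0: loose, wings along the gearbox's x axis. Grows clockwise seen from above. 0.785: half-way, on yellow. 1.571: hard stop, fully home, wings along y, on red. Starts at 0 to 0.3. Even friction of 0.12 N m, no detent: it stays where it is left.
- wing_b_mid (a point): Point on the axis of screw B, 22 mm above the cover; turns with it, x along the wings. The wings are one upright brass blade 76 mm long and 9 mm thick, underside 12 mm above the cover, top 30 mm above it in the middle and 36 mm at the rounded ears (centred 26 mm from the axis). Below, a collar 26 mm wide.
- wing_c (a joint): Turn of quarter-turn wing screw C (rad), at x +75, y -75 mm in the gearbox frame, diagonally opposite A. 0: loose, wings along the gearbox's x axis. Grows clockwise seen from above. 0.785: half-way, on yellow. 1.571: hard stop, fully home, wings along y, on red. Starts at 0 to 0.3. Even friction of 0.12 N m, no detent: it stays where it is left.
- wing_c_mid (a point): Point on the axis of screw C, 22 mm above the cover; turns with it, x along the wings. The wings are one upright brass blade 76 mm long and 9 mm thick, underside 12 mm above the cover, top 30 mm above it in the middle and 36 mm at the rounded ears (centred 26 mm from the axis). Below, a collar 26 mm wide.
- wing_d (a joint): Turn of quarter-turn wing screw D (rad), at x -75, y -75 mm in the gearbox frame, diagonally opposite B. 0: loose, wings along the gearbox's x axis. Grows clockwise seen from above. 0.785: half-way, on yellow. 1.571: hard stop, fully home, wings along y, on red. Starts at 0 to 0.3. Even friction of 0.12 N m, no detent: it stays where it is left.
- wing_d_mid (a point): Point on the axis of screw D, 22 mm above the cover; turns with it, x along the wings. The wings are one upright brass blade 76 mm long and 9 mm thick, underside 12 mm above the cover, top 30 mm above it in the middle and 36 mm at the rounded ears (centred 26 mm from the axis). Below, a collar 26 mm wide.
- oil_bottle: Yellow oil bottle, 60 mm across, 150 mm tall, standing beside the gearbox; origin at the centre of its underside. Bystander.
- pulley: Aluminium belt pulley, 84 mm across, 45 mm tall, lying flat beside the gearbox; origin at the centre of its underside. Bystander.
- hammer: Hammer, 240 mm long, lying on the bench along its x axis, handle towards -x. Bystander.
- wrench: Wrench, 200 mm long, lying on the bench along its x axis. Bystander.
- parts_bin: Green open bin, 160 x 110 x 70 mm; origin at the centre of its underside. Bystander.
- gear: Dark steel gear, 90 mm across, 34 mm tall, lying flat; origin at the centre of its underside. Bystander.

How it is judged:
By the outcome, as a careful person would: the job done as asked, in the order asked, and still so for the second after the job is handed in, with the robot touching nothing.
It also fails if it takes over 61 s, if anything falls off the work surface, if the arm or the gripper's body presses on something with over 40 N, if the wrist force passes 120 N, or if a joint passes its speed limit or range.

## Working session

There is one attempt and no reset: what is moved stays moved. The work goes in short steps, Python scripts to look and compute and a tool call to move; the robot and the scene stay as the last step left them, time stands still between calls to the robot, and variables do not carry over. Pictures are saved under pics/ and viewed, and the job is handed in when it is done.

Besides the shell and the picture viewer there is one more tool, called after "Emit:" by a JSON object that holds its "name" and its "arguments". jog_arm: Moves the arm, as the interface text tells. Its arguments: {"type":"object","properties":{"series":{"type":"array","items":{"type":"array"}},"squeeze":{"type":"number"}},"required":["series"]}

```bash
ls; mkdir -p pics
python3 - <<'E'
from cell import status,eyes,job
import cv2,numpy as np
print(status.observe())
for n in ["top","scene"]:
    c=eyes.read_camera(n); cv2.imwrite(f"pics/{n}0.png",c["img"][:,:,::-1]); print(n,c["camera_matrix"],c["T"])
    np.savez(f"{n}0.npz",**c)
E
```

```text
pics
{'time': 0.0, 'qpos': array([ 1.09601961e+00,  3.42708521e-01,  1.52501823e+00, -3.53259931e-05,
        1.27542028e+00, -1.45974175e-01]), 'qvel': array([ 0.00201348,  0.00022702, -0.00015372,  0.00020709, -0.00049621,
        0.00121215]), 'joint_efforts': array([ 1.36803224e-03, -4.31254506e+01, -2.44218206e+01,  7.18939933e-02,
        5.60230238e-02, -1.35536793e-04]), 'tool_pos': array([0.16931164, 0.49650918, 0.22605192]), 'tool_rot': array([-3.14004990e+00, -1.92672880e-04,  2.81280028e+00]), 'contact_force': array([-0.11077271,  0.21074691,  0.8531737 ]), 'torque': array([ 0.01663474, -0.01630463, -0.04618184]), 'opening': 0.09172035823983143}
top [[448.88253834   0.         259.66111785]
 [  0.         448.88253834 192.27629846]
 [  0.           0.           1.        ]] [[-2.93859049e-03 -9.81265205e-01  1.92639461e-01  2.22271518e-01]
 [-9.99876336e-01 -9.29481639e-05 -1.57259259e-02  1.00994400e-02]
 [ 1.54492094e-02 -1.92661851e-01 -9.81143584e-01  1.58177484e+00]
 [ 0.00000000e+00  0.00000000e+00  0.00000000e+00  1.00000000e+00]]
scene [[352.94043781   0.         252.67633041]
 [  0.         352.94043781 188.11147011]
 [  0.           0.           1.        ]] [[ 0.02707596  0.72089119 -0.69251915  1.29155477]
 [ 0.99958577 -0.01276395  0.02579469 -0.01929422]
 [ 0.00975589 -0.69293071 -0.72093818  0.90089591]
 [ 0.          0.          0.          1.        ]]
```

View pics/top0.png

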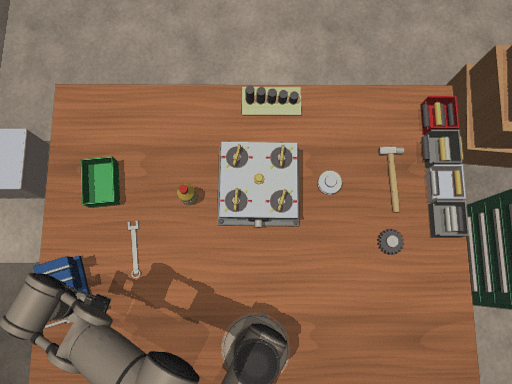

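View pics/scene0.png

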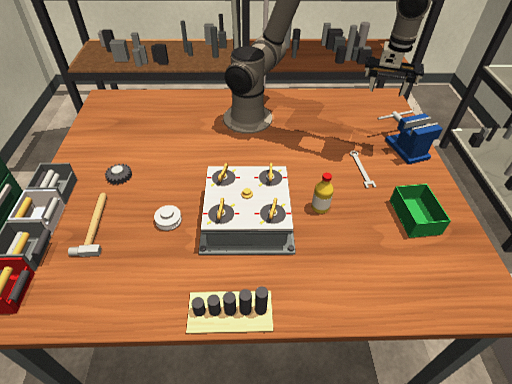

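Run:
```python
import cv2
i=cv2.imread("pics/top0.png"); cv2.imwrite("pics/top0z.png",cv2.resize(i[125:235,190:310],None,fx=5,fy=5,interpolation=cv2.INTER_CUBIC))
```

```text
(no output)
```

View pics/top0z.png

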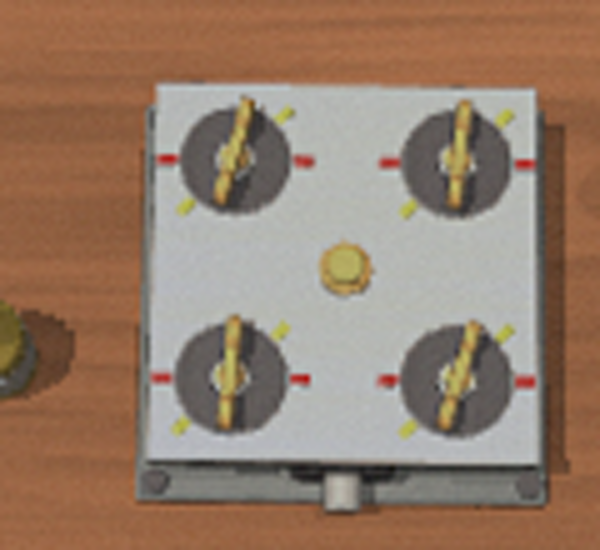

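```bash
cat > h.py <<'E'
import numpy as np,cv2
from scipy import ndimage as nd
def world(c,z=None):
    K=c["camera_matrix"];T=c["T"];v,u=np.mgrid[0:384,0:512].astype(float)
    d=np.stack([(u-K[0,2])/K[0,0],(v-K[1,2])/K[1,1],np.ones_like(u)],-1)
    if z is None: return (d*c["range_z"][...,None])@T[:3,:3].T+T[:3,3]
    w=d@T[:3,:3].T; return T[:3,3]+w*((z-T[2,3])/w[...,2])[...,None]
def dashes(c):
    P=world(c,0.111);i=c["img"].astype(int);W=world(c)
    roi=np.zeros(i.shape[:2],bool);roi[125:235,210:310]=1
    out={}
    for nm,m in (("red",(i[...,0]-np.maximum(i[...,1],i[...,2])>70)),("yel",(np.minimum(i[...,0],i[...,1])-i[...,2]>70)&(abs(W[...,2]-.111)<.008))):
        m=m&roi;l,n=nd.label(m,np.ones((3,3)))
        o=[]
        for k in range(1,n+1):
            s=l==k
            if s.sum()>=3:
                w=(i[...,0]-i[...,2])[s]; o.append((*np.average(P[s],axis=0,weights=w)[:2],s.sum()))
        out[nm]=np.array(o)
    return out
def wings(c,scr):
    W=world(c);i=c["img"].astype(int);res=[]
    brass=(i[...,0]-i[...,2]>50)
    for s in scr:
        # blade at mean height; brass pixels near screw, above cover
        m=brass&(np.hypot(W[...,0]-s[0],W[...,1]-s[1])<.042)&(W[...,2]>.123)
        p=W[m];q=p[:,:2]-p[:,:2].mean(0);u,S,vt=np.linalg.svd(q,full_matrices=False);d=vt[0]
        res.append((m.sum(),p.mean(0).round(4),np.degrees(np.arctan2(d[1],d[0])).round(1),(S/np.sqrt(len(q))).round(4)))
    return res
E
python3 - <<'E'
from h import *
for n in ["top"]:
    c=dict(np.load(n+"0.npz"));np.set_printoptions(suppress=True,precision=4)
    W=world(c);print("cover z",np.median(W[170:190,225:250,2]))
    D=dashes(c);print(D)
    g=[(x,y) for x,y,_ in D["red"]];print("mean",np.mean(g,0))
E
```

```text
cover z 0.110922847512814
{'red': array([[ 0.635 ,  0.1096,  7.    ],
       [ 0.6344,  0.0188,  6.    ],
       [ 0.633 , -0.0405,  4.    ],
       [ 0.6317, -0.1322,  8.    ],
       [ 0.4849,  0.1129,  4.    ],
       [ 0.4837,  0.0196,  7.    ],
       [ 0.4832, -0.038 ,  6.    ],
       [ 0.4825, -0.1302,  7.    ]]), 'yel': array([[ 0.6664,  0.0324,  4.    ],
       [ 0.6644, -0.1183,  5.    ],
       [ 0.6022,  0.0971,  5.    ],
       [ 0.6008, -0.0528,  5.    ],
       [ 0.5162,  0.0328,  5.    ],
       [ 0.5147, -0.1157,  5.    ],
       [ 0.4521,  0.0987,  5.    ],
       [ 0.4504, -0.0515,  5.    ]])}
mean [ 0.5586 -0.01  ]
```

Run:
```python
from h import *
c=dict(np.load("top0.npz"));np.set_printoptions(suppress=True,precision=4)
D=dashes(c);M=np.vstack([D["red"],D["yel"]])[:,:2]
mod=[]
for x in(-75,75):
  for y in(-75,75):
    mod+=[(x,y+46),(x,y-46),(x+32.53,y-32.53),(x-32.53,y+32.53)]
mod=np.array(mod)/1000
p=np.array([.5586,-.01,0.])
for _ in range(5):
    R=np.array([[np.cos(p[2]),-np.sin(p[2])],[np.sin(p[2]),np.cos(p[2])]])
    q=mod@R.T+p[:2]; idx=[np.argmin(np.hypot(*(q-m).T)) for m in M]; A=mod[idx]
    a=A-A.mean(0);b=M-M.mean(0)
    p[2]=np.arctan2((a[:,0]*b[:,1]-a[:,1]*b[:,0]).sum(),(a*b).sum())
    R=np.array([[np.cos(p[2]),-np.sin(p[2])],[np.sin(p[2]),np.cos(p[2])]]);p[:2]=M.mean(0)-R@A.mean(0)
print("pose",p,np.degrees(p[2]),len(set(idx)),"res",np.abs(A@R.T+p[:2]-M).max())
S=np.array([[-.075,.075],[.075,.075],[.075,-.075],[-.075,-.075]])@R.T+p[:2]
print(S)
np.savez("pose.npz",p=p,S=S)
for w in wings(c,S):print(w)
```

```text
pose [ 0.5585 -0.0098 -0.0115] -0.6592209827655452 16 res 0.0011318357670000029
[[ 0.4843  0.066 ]
 [ 0.6343  0.0643]
 [ 0.6326 -0.0857]
 [ 0.4826 -0.084 ]]
(np.int64(67), array([0.4836, 0.0661, 0.1417]), np.float64(175.5), array([0.0206, 0.003 ]))
(np.int64(62), array([0.6315, 0.0647, 0.142 ]), np.float64(164.8), array([0.0204, 0.0031]))
(np.int64(59), array([ 0.6311, -0.0857,  0.1416]), np.float64(173.9), array([0.0197, 0.003 ]))
(np.int64(63), array([ 0.4813, -0.0838,  0.142 ]), np.float64(162.6), array([0.0204, 0.0028]))
```

```bash
cat >> h.py <<'E'
from scipy.spatial.transform import Rotation as Ro
def rel(pos,yawdeg,cur=None):
    "shift, turn from current (measured or given) pose"
    if cur is None:
        from cell import status
        s=status.observe();p,r=s["tool_pos"],s["tool_rot"]
    else: p,r=cur
    R=Ro.from_euler("xyz",r);G=Ro.from_euler("xyz",[np.pi,0,np.radians(yawdeg)])
    return R.inv().apply(np.array(pos)-p).round(4),(R.inv()*G).as_rotvec().round(4)
E
python3 - <<'E'
from h import *
print(rel([.4843,.066,.20],175.5,(np.array([.17,.497,.227]),[np.pi,0,2.8128])))
print(rel([.4843,.066,.20],175.5))
E
```

```text
(array([-0.4366, -0.3064,  0.027 ]), array([ 0.    ,  0.    , -0.2503]))
(array([-0.4371, -0.3057,  0.0264]), array([-0.0013, -0.0004, -0.2503]))
```

Emit:
{"name": "jog_arm", "arguments": {"series": [[0,[-0.437,-0.306,0.02],[0,0,-0.25]],[0,[-0.437,-0.306,0.02],[0,0,-0.25]],[0,[-0.437,-0.306,0.02],[0,0,-0.25]],[0,[-0.437,-0.306,0.02],[0,0,-0.25]],[0,[-0.437,-0.306,0.02],[0,0,-0.25]],[0,[-0.437,-0.306,0.02],[0,0,-0.25]],[0,[-0.437,-0.306,0.02],[0,0,-0.25]],[0,[-0.437,-0.306,0.02],[0,0,-0.25]],[0,[-0.437,-0.306,0.02],[0,0,-0.25]],[0,[-0.437,-0.306,0.02],[0,0,-0.25]],[0,[-0.437,-0.306,0.02],[0,0,-0.25]],[0,[-0.437,-0.306,0.02],[0,0,-0.25]]], "squeeze": 30}}

```text
time: 1.1
tool_pos: [0.4605, 0.0977, 0.2081]
tool_rot: [3.141, -0.0, 3.063]
contact_force: [0.4, 1.4, -0.2]
opening: 0.0457
```

Run:
```python
from h import *
print(rel([.4843,.066,.20],175.5))
```

```text
(array([-0.0263, -0.0298,  0.0081]), array([ 0.0001, -0.0003, -0.0005]))
```

Emit:
{"name": "jog_arm", "arguments": {"series": [[0,[-0.02,-0.027,0.007],[0,0,0]],[0,[-0.02,-0.027,0.007],[0,0,0]],[0,[-0.02,-0.027,0.007],[0,0,0]]]}}

```text
time: 1.35
tool_pos: [0.4777, 0.0698, 0.2003]
tool_rot: [3.141, -0.002, 3.059]
contact_force: [-0.6, 1.3, 1.3]
opening: 0.0458
```

Run:
```python
from h import *
from cell import eyes,status
print(rel([.4843,.066,.20],175.5))
s=status.observe();c=eyes.read_camera("wrist");np.savez("w1.npz",p=s["tool_pos"],r=s["tool_rot"],**c)
cv2.imwrite("pics/w1.png",c["img"][:,:,::-1]);print(s["tool_pos"],c["camera_matrix"],c["tool_from_camera"])
c=eyes.read_camera("top");cv2.imwrite("pics/top1.png",cv2.resize(c["img"][110:250,180:320,::-1],None,fx=4,fy=4))
```

```text
(array([-0.0069, -0.0032,  0.0003]), array([ 0.0001, -0.0021, -0.0038]))
[0.4777201  0.06980143 0.20034976] [[297.31863964   0.         259.27935827]
 [  0.         297.31863964 187.21883959]
 [  0.           0.           1.        ]] [[-2.61609948e-04 -9.59827673e-01 -2.80590037e-01  7.60880931e-02]
 [ 9.99999551e-01  4.47152775e-06 -9.47652058e-04 -9.44654461e-04]
 [ 9.10837336e-04 -2.80590159e-01  9.59827241e-01 -1.59129944e-01]
 [ 0.00000000e+00  0.00000000e+00  0.00000000e+00  1.00000000e+00]]
```

View pics/w1.png

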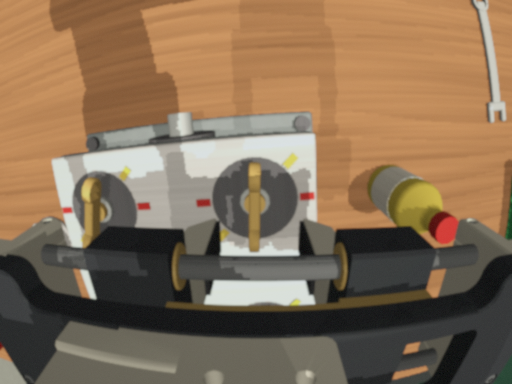

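View pics/top1.png

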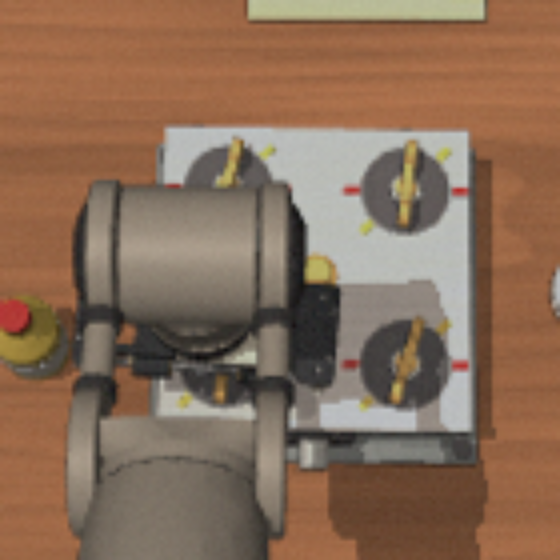

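```bash
cat >> h.py <<'E'
def wray(c,p,r,uv,z):
    K=c["camera_matrix"];T=c["tool_from_camera"];uv=np.atleast_2d(np.array(uv,float))
    d=(uv-K[:2,2])/K[0,0];th=np.hypot(*d.T)[:,None]
    v=np.hstack([d/np.maximum(th,1e-9)*np.sin(th),np.cos(th)])
    R=Ro.from_euler("xyz",r);v=R.apply(v@T[:3,:3].T);o=R.apply(T[:3,3])+p
    return (o+v*((z-o[2])/v[:,2])[:,None]).round(4)
E
python3 - <<'E'
from h import *
c=dict(np.load("w1.npz"))
print(wray(c,c["p"],c["r"],[(204,203),(308,196),(290,160)],.111))
print(wray(c,c["p"],c["r"],[(254,163),(254,248)],.14))
i=c["img"][:,:,::-1];cv2.imwrite("pics/w1z.png",cv2.resize(i[130:270,180:330],None,fx=4,fy=4,interpolation=cv2.INTER_CUBIC))
E
```

```text
[[0.4846 0.0184 0.111 ]
 [0.4856 0.1113 0.111 ]
 [0.4521 0.0971 0.111 ]]
[[0.4464 0.0672 0.14  ]
 [0.5176 0.0609 0.14  ]]
```

View pics/w1z.png

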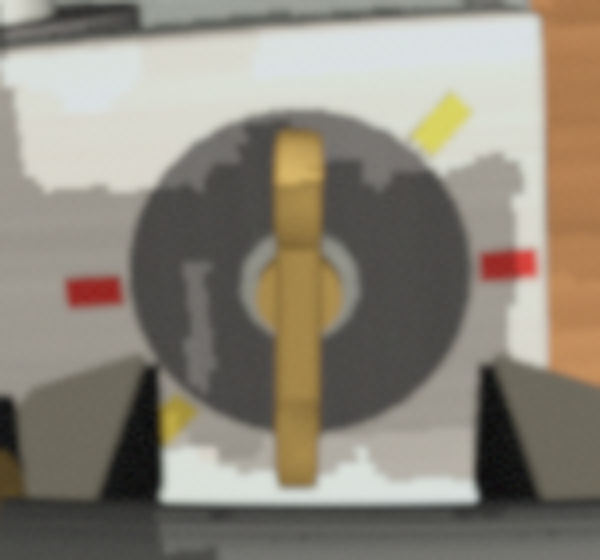

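Run:
```python
from h import *
print(rel([.4845,.0653,.127],175.2))
```

```text
(array([-0.0081, -0.0058,  0.074 ]), array([ 0.0004, -0.0012,  0.0048]))
```

Emit:
{"name": "jog_arm", "arguments": {"series": [[0,[-0.008,-0.005,0.03],[0,0,0.005]],[0,[-0.008,-0.005,0.06],[0,0,0.005]],[0,[-0.008,-0.005,0.073],[0,0,0.005]],[0,[-0.008,-0.005,0.073],[0,0,0.005]]]}}

```text
time: 1.78
tool_pos: [0.4825, 0.0671, 0.1257]
tool_rot: [-3.142, -0.006, 3.06]
contact_force: [-0.7, -0.1, -0.5]
opening: 0.0458
```

Run:
```python
from h import *
print(rel([.4845,.0653,.127],175.2))
```

```text
(array([-0.0021, -0.0016, -0.0013]), array([-0.0001, -0.0061,  0.0021]))
```

Emit:
{"name": "jog_arm", "arguments": {"series": [[0,[-0.002,-0.0015,-0.002],[0,0,0]],[-1,[-0.002,-0.0015,-0.002],[0,0,0]],[-1,[-0.002,-0.0015,-0.002],[0,0,0]],[-1,[-0.002,-0.0015,-0.002],[0,0,0]],[-1,[-0.002,-0.0015,-0.002],[0,0,0]]]}}

```text
time: 2.2
tool_pos: [0.4875, 0.0641, 0.1312]
tool_rot: [3.141, 0.002, 3.058]
contact_force: [-0.2, -0.5, -0.5]
opening: 0.024
```

Run:
```python
from h import *
from cell import status
s=status.observe()
print(rel([.4845,.0653,.127],134.3),s["contact_force"],s["torque"],s["opening"])
```

```text
(array([0.0031, 0.001 , 0.0042]), array([0.0008, 0.0016, 0.714 ])) [-0.21675083 -0.49693483 -0.47014535] [-0.01309534  0.00495275  0.03029349] 0.02400224860603458
```

Emit:
{"name": "jog_arm", "arguments": {"series": [[-1,[0.0025,0.001,0.004],[0,0,0]],[-1,[0.0025,0.001,0.004],[0,0,0]],[-1,[0.0025,0.001,0.004],[0,0,0]],[-1,[0.0025,0.001,0.004],[0,0,0]]]}}

```text
time: 2.53
tool_pos: [0.4839, 0.0651, 0.1259]
tool_rot: [-3.142, -0.002, 3.058]
contact_force: [-1.1, -1.0, -1.5]
opening: 0.0088
```

Run:
```python
from h import *
from cell import status
for k in range(1):
  s=status.observe()
  print(rel([.4845,.0653,.127],134.3),s["contact_force"],s["torque"],s["opening"],s["qvel"].round(4))
```

```text
(array([-0.0005,  0.0002, -0.0011]), array([-7.000e-04, -1.700e-03,  7.136e-01])) [-1.08904571 -1.00657518 -1.52650291] [ 0.02783391  0.32426526 -0.0856987 ] 0.008811888085558123 [ 0.0007 -0.0007 -0.0009 -0.0013  0.0026  0.0001]
```

Emit:
{"name": "jog_arm", "arguments": {"series": [[-1,[0,0,0],[0,0,0.12]],[-1,[0,0,0],[0,0,0.24]],[-1,[0,0,0],[0,0,0.36]],[-1,[0,0,0],[0,0,0.48]],[-1,[0,0,0],[0,0,0.6]],[-1,[0,0,0],[0,0,0.69]],[-1,[0,0,0],[0,0,0.714]],[-1,[0,0,0],[0,0,0.714]],[-1,[0,0,0],[0,0,0.714]]]}}

```text
time: 3.28
tool_pos: [0.4842, 0.0655, 0.1259]
tool_rot: [-3.141, -0.001, 2.346]
contact_force: [-1.9, 2.2, -3.7]
opening: 0.0087
```

Run:
```python
from h import *
from cell import status
s=status.observe()
print(rel([.4845,.0653,.127],134.3),s["contact_force"],s["torque"],s["opening"],s["qvel"].round(4))
```

```text
(array([-0.0004,  0.0001, -0.0011]), array([-0.0005, -0.0014,  0.0021])) [-1.87222115  2.1582887  -3.67644144] [0.46999488 0.24736106 0.02294474] 0.008663031222767304 [-0.0003  0.      0.0013  0.0007  0.002   0.0022]
```

Run:
```python
from h import *
print(rel([.6326,-.0857,.195],173.9))
```

```text
(array([-2.118e-01,  2.000e-04, -6.940e-02]), array([ 0.    , -0.0015, -0.6891]))
```

Emit:
{"name": "jog_arm", "arguments": {"series": [[0,[0,0,0],[0,0,0]],[0,[0,0,0],[0,0,0]],[0,[0,0,0],[0,0,0]],[0,[0,0,-0.035],[0,0,0]],[0,[0,0,-0.069],[0,0,0]],[0,[-0.04,0,-0.069],[0,0,-0.12]],[0,[-0.08,0,-0.069],[0,0,-0.24]],[0,[-0.12,0,-0.069],[0,0,-0.36]],[0,[-0.16,0,-0.069],[0,0,-0.48]],[0,[-0.195,0,-0.069],[0,0,-0.6]],[0,[-0.212,0,-0.069],[0,-0.0015,-0.689]],[0,[-0.212,0,-0.069],[0,-0.0015,-0.689]]]}}

```text
time: 4.28
tool_pos: [0.6348, -0.0903, 0.1946]
tool_rot: [-3.14, 0.003, 3.034]
contact_force: [-0.9, -0.4, -0.8]
opening: 0.046
```

Emit:
{"name": "jog_arm", "arguments": {"series": [[0,[0,0,0],[0,0,0]],[0,[0,0,0],[0,0,0]]]}}

```text
time: 4.45
tool_pos: [0.6322, -0.0861, 0.1952]
tool_rot: [-3.141, 0.001, 3.032]
contact_force: [0.6, -0.2, 0.2]
opening: 0.046
```

Run:
```python
from h import *
from cell import eyes,status
print(rel([.6326,-.0857,.126],173.9))
s=status.observe();c=eyes.read_camera("wrist");np.savez("w2.npz",p=s["tool_pos"],r=s["tool_rot"],**c)
cv2.imwrite("pics/w2.png",c["img"][:,:,::-1]);print(s["tool_pos"],s["qvel"].round(3))
print(rel([.6326,-.0857,.126],173.9))
```

```text
(array([-0.0003,  0.0005,  0.0692]), array([-0.0001,  0.0008, -0.0036]))
[ 0.63221791 -0.08610111  0.19520118] [ 0.013 -0.016  0.008 -0.001 -0.001 -0.003]
(array([-0.0003,  0.0001,  0.0695]), array([-0.0003,  0.0012, -0.0027]))
```

View pics/w2.png

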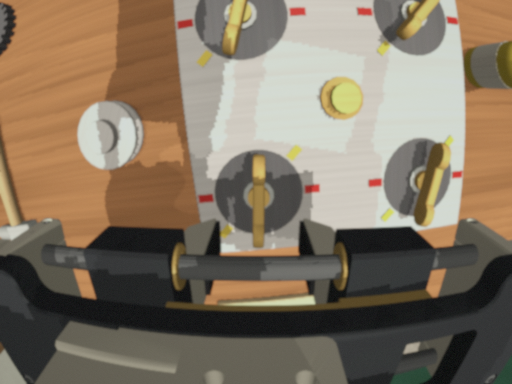

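Emit:
{"name": "jog_arm", "arguments": {"series": [[0,[0,0,0.035],[0,0,-0.003]],[0,[0,0,0.06],[0,0,-0.003]],[-0.4,[0,0,0.0695],[0,0,-0.003]],[-0.4,[0,0,0.0695],[0,0,-0.003]],[-1,[0,0,0.0695],[0,0,-0.003]],[-1,[0,0,0.0695],[0,0,-0.003]],[-1,[0,0,0.0695],[0,0,-0.003]],[-1,[0,0,0.0695],[0,0,-0.003]],[-1,[0,0,0.0695],[0,0,-0.003]],[-1,[0,0,0.0695],[0,0,-0.003]]]}}

```text
time: 5.33
tool_pos: [0.6335, -0.0871, 0.1273]
tool_rot: [-3.14, 0.004, 3.036]
contact_force: [-0.6, -1.7, 6.4]
opening: 0.0085
```

Run:
```python
from h import *
from cell import status
s=status.observe()
print(rel([.6326,-.0857,.126],134.3),s["contact_force"],s["torque"],s["opening"],s["qvel"].round(4))
```

```text
(array([0.001 , 0.0013, 0.0012]), array([3.000e-04, 4.100e-03, 6.915e-01])) [-0.63192884 -1.73285486  6.39311929] [-0.18555573  0.16378746 -0.08833747] 0.008525798007310778 [ 0.0002  0.0013  0.0009 -0.0016  0.0007 -0.0018]
```

Emit:
{"name": "jog_arm", "arguments": {"series": [[-1,[0,0,0],[0,0,0.12]],[-1,[0,0,0],[0,0,0.24]],[-1,[0,0,0],[0,0,0.36]],[-1,[0,0,0],[0,0,0.48]],[-1,[0,0,0],[0,0,0.6]],[-1,[0,0,0],[0,0,0.67]],[-1,[0,0,0],[0,0,0.692]],[-1,[0,0,0],[0,0,0.692]],[-1,[0,0,0],[0,0,0.692]]]}}

```text
time: 6.08
tool_pos: [0.6332, -0.0876, 0.1273]
tool_rot: [3.141, 0.004, 2.343]
contact_force: [-1.8, -2.4, 6.9]
opening: 0.0087
```

Run:
```python
from h import *
from cell import status
s=status.observe()
print(rel([.6326,-.0857,.126],134.3),s["contact_force"],s["torque"],s["opening"],s["qvel"].round(4))
print(rel([.6343,.0643,.195],164.8))
```

```text
(array([0.0018, 0.0009, 0.0013]), array([ 0.0006,  0.0039, -0.0005])) [-1.78995627 -2.35153897  6.88665494] [-0.5970604   0.39600076 -0.00210786] 0.008682897538505678 [-0.0001  0.0005  0.0002  0.0011  0.0016 -0.0019]
(array([ 0.1078,  0.1069, -0.0681]), array([-4.000e-04,  4.000e-03, -5.328e-01]))
```

Emit:
{"name": "jog_arm", "arguments": {"series": [[0,[0,0,0],[0,0,0]],[0,[0,0,0],[0,0,0]],[0,[0,0,0],[0,0,0]],[0,[0,0,-0.035],[0,0,0]],[0,[0,0,-0.068],[0,0,0]],[0,[0.025,0.025,-0.068],[0,0,-0.12]],[0,[0.053,0.052,-0.068],[0,0,-0.24]],[0,[0.08,0.08,-0.068],[0,0,-0.36]],[0,[0.1,0.1,-0.068],[0,0.004,-0.47]],[0,[0.108,0.107,-0.068],[0,0.004,-0.533]],[0,[0.108,0.107,-0.068],[0,0.004,-0.533]],[0,[0.108,0.107,-0.068],[0,0.004,-0.533]]]}}

```text
time: 7.08
tool_pos: [0.6337, 0.0658, 0.1934]
tool_rot: [3.141, -0.003, 2.876]
contact_force: [0.6, -0.6, -0.2]
opening: 0.0457
```

Run:
```python
from h import *
from cell import eyes,status
print(rel([.6343,.0643,.126],164.8))
s=status.observe();c=eyes.read_camera("wrist")
cv2.imwrite("pics/w3.png",c["img"][:,:,::-1]);print(s["tool_pos"],s["qvel"].round(3))
print(rel([.6343,.0643,.126],164.8))
```

```text
(array([-0.0011, -0.0014,  0.0674]), array([ 0.0004, -0.0028, -0.0002]))
[0.63372521 0.06584551 0.19338238] [-0.037 -0.002  0.002 -0.004 -0.001  0.008]
(array([-0.0008, -0.0005,  0.0674]), array([ 0.0003, -0.0027, -0.0016]))
```

View pics/w3.png

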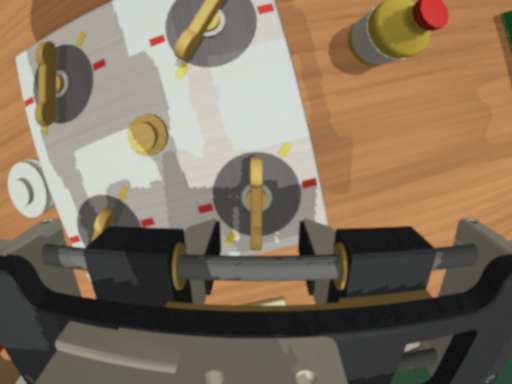

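B's blade is vertical and centred between the fingers at (256,200). A (top, 200,28) and C (bottom left) lie on their yellow marks. Descend and grip.

Emit:
{"name": "jog_arm", "arguments": {"series": [[0,[0,0,0.035],[0,-0.001,0]],[0,[0,0,0.058],[0,-0.001,0]],[-0.4,[0,0,0.067],[0,-0.001,0]],[-0.4,[0,0,0.067],[0,-0.001,0]],[-1,[0,0,0.067],[0,-0.001,0]],[-1,[0,0,0.067],[0,-0.001,0]],[-1,[0,0,0.067],[0,-0.001,0]],[-1,[0,0,0.067],[0,-0.001,0]],[-1,[0,0,0.067],[0,-0.001,0]],[-1,[0,0,0.067],[0,-0.001,0]]]}}

```text
time: 7.97
tool_pos: [0.6341, 0.0632, 0.1283]
tool_rot: [-3.139, 0.001, 2.876]
contact_force: [-2.1, -7.1, 3.5]
opening: 0.0085
```

Run:
```python
from h import *
from cell import status
s=status.observe()
print(rel([.6343,.0643,.126],134.3),s["contact_force"],s["torque"],s["opening"],s["qvel"].round(4))
```

```text
(array([0.0001, 0.0011, 0.0023]), array([-0.0019,  0.0016,  0.5322])) [-2.12176151 -7.08680791  3.48668509] [-1.41295187  0.42815386 -0.13039231] 0.008544682858222012 [-0.0024 -0.0001 -0.      0.0038 -0.001   0.0002]
```

Emit:
{"name": "jog_arm", "arguments": {"series": [[-1,[0,-0.001,0],[0,0,0.12]],[-1,[0,-0.001,0],[0,0,0.24]],[-1,[0,-0.001,0],[0,0,0.36]],[-1,[0,-0.001,0],[0,0,0.47]],[-1,[0,-0.001,0],[0,0,0.52]],[-1,[0,-0.001,0],[0,0,0.533]],[-1,[0,-0.001,0],[0,0,0.533]],[-1,[0,-0.001,0],[0,0,0.533]]]}}

```text
time: 8.63
tool_pos: [0.6342, 0.0635, 0.1283]
tool_rot: [3.141, 0.001, 2.345]
contact_force: [-1.8, -5.7, 5.5]
opening: 0.0085
```

Run:
```python
from h import *
from cell import status
s=status.observe()
print(rel([.6343,.0643,.126],134.3),s["contact_force"],s["torque"],s["opening"],s["qvel"].round(4))
print(rel([.4826,-.084,.195],162.6))
```

```text
(array([0.0006, 0.0006, 0.0023]), array([0.0007, 0.0015, 0.0012])) [-1.81879048 -5.6552973   5.47864564] [-1.05727961  0.22305568  0.04095311] 0.008458844014240081 [ 0.002  -0.0002 -0.0008 -0.0011 -0.0002 -0.0003]
(array([ 0.0005, -0.2115, -0.0668]), array([ 3.000e-04,  1.600e-03, -4.928e-01]))
```

Emit:
{"name": "jog_arm", "arguments": {"series": [[0,[0,0,0],[0,0,0]],[0,[0,0,0],[0,0,0]],[0,[0,0,0],[0,0,0]],[0,[0,0,-0.035],[0,0,0]],[0,[0,0,-0.067],[0,0,0]],[0,[0,-0.04,-0.067],[0,0,-0.1]],[0,[0,-0.08,-0.067],[0,0,-0.2]],[0,[0,-0.12,-0.067],[0,0,-0.3]],[0,[0,-0.16,-0.067],[0,0.001,-0.4]],[0,[0,-0.195,-0.067],[0,0.001,-0.47]],[0,[0,-0.211,-0.067],[0,0.001,-0.493]],[0,[0,-0.211,-0.067],[0,0.001,-0.493]]]}}

```text
time: 9.63
tool_pos: [0.4804, -0.0844, 0.1939]
tool_rot: [3.141, -0.003, 2.835]
contact_force: [0.8, 0.2, 0.2]
opening: 0.0458
```

Emit:
{"name": "jog_arm", "arguments": {"series": [[0,[0,0,0],[0,0,0]],[0,[0,0,0],[0,0,0]]]}}

```text
time: 9.8
tool_pos: [0.4833, -0.0822, 0.1938]
tool_rot: [3.14, -0.002, 2.836]
contact_force: [0.4, 0.3, 0.9]
opening: 0.0459
```

Run:
```python
from h import *
from cell import eyes,status
print(rel([.4826,-.084,.127],162.6))
s=status.observe();c=eyes.read_camera("wrist")
cv2.imwrite("pics/w4.png",c["img"][:,:,::-1]);print(s["tool_pos"],s["qvel"].round(3))
print(rel([.4826,-.084,.127],162.6))
```

```text
(array([ 0.0001, -0.002 ,  0.0668]), array([ 0.0017, -0.0016, -0.0014]))
[ 0.48332717 -0.08224908  0.19380037] [ 0.016  0.011 -0.006 -0.002  0.002 -0.003]
(array([ 0.    , -0.0022,  0.0667]), array([ 0.0016, -0.0019, -0.0006]))
```

View pics/w4.png

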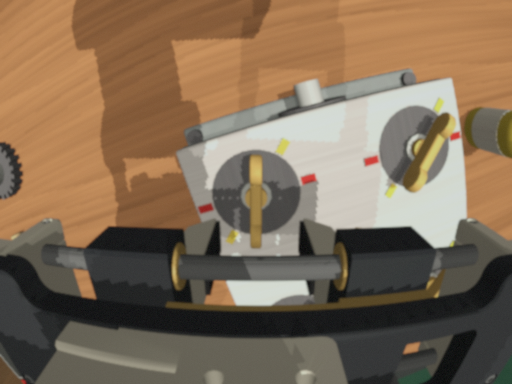

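Emit:
{"name": "jog_arm", "arguments": {"series": [[0,[0,-0.0015,0.035],[0,0,0]],[0,[0,-0.0015,0.058],[0,0,0]],[-0.4,[0,-0.0015,0.066],[0,0,0]],[-0.4,[0,-0.0015,0.066],[0,0,0]],[-1,[0,-0.0015,0.066],[0,0,0]],[-1,[0,-0.0015,0.066],[0,0,0]],[-1,[0,-0.0015,0.066],[0,0,0]],[-1,[0,-0.0015,0.066],[0,0,0]],[-1,[0,-0.0015,0.066],[0,0,0]],[-1,[0,-0.0015,0.066],[0,0,0]]]}}

```text
time: 10.68
tool_pos: [0.4825, -0.0849, 0.1287]
tool_rot: [3.141, -0.0, 2.837]
contact_force: [-2.2, -2.9, 6.1]
opening: 0.0089
```

Run:
```python
from h import *
from cell import status
s=status.observe()
print(rel([.4826,-.084,.127],134.3),s["contact_force"],s["torque"],s["opening"],s["qvel"].round(4))
```

```text
(array([0.0002, 0.0008, 0.0017]), array([ 2.000e-04, -1.000e-04,  4.927e-01])) [-2.24922012 -2.9072533   6.0600018 ] [-0.55232311  0.26299471 -0.01211799] 0.008869341533998243 [ 0.0005 -0.0005  0.001   0.0011  0.0001 -0.0008]
```

Emit:
{"name": "jog_arm", "arguments": {"series": [[-1,[0,-0.0005,0],[0,0,0.12]],[-1,[0,-0.0005,0],[0,0,0.24]],[-1,[0,-0.0005,0],[0,0,0.36]],[-1,[0,-0.0005,0],[0,0,0.45]],[-1,[0,-0.0005,0],[0,0,0.485]],[-1,[0,-0.0005,0],[0,0,0.493]],[-1,[0,-0.0005,0],[0,0,0.493]],[-1,[0,-0.0005,0],[0,0,0.493]]]}}

```text
time: 11.35
tool_pos: [0.4825, -0.0849, 0.1287]
tool_rot: [3.141, -0.0, 2.344]
contact_force: [-0.6, -0.3, 5.6]
opening: 0.0087
```

Run:
```python
from h import *
from cell import status
s=status.observe()
print(rel([.4826,-.084,.127],134.3),s["contact_force"],s["torque"],s["opening"],s["qvel"].round(4))
```

```text
(array([0.0006, 0.0007, 0.0017]), array([ 0.0009, -0.0005, -0.0001])) [-0.64455432 -0.32190482  5.57058012] [-0.14951918  0.11895686  0.08989661] 0.00870366848509393 [-0.0016 -0.0004  0.0002 -0.0008  0.0007 -0.0003]
```

Emit:
{"name": "jog_arm", "arguments": {"series": [[0,[0,0,0],[0,0,0]],[0,[0,0,0],[0,0,0]],[0,[0,0,0],[0,0,0]],[0,[0,0,-0.035],[0,0,0]],[0,[0,0,-0.07],[0,0,0]],[0,[-0.02,-0.03,-0.08],[0,0,0]],[0,[-0.04,-0.06,-0.09],[0,0,0]],[0,[-0.06,-0.09,-0.09],[0,0,0]],[0,[-0.08,-0.12,-0.09],[0,0,0]],[0,[-0.1,-0.15,-0.09],[0,0,0]],[0,[-0.12,-0.18,-0.09],[0,0,0]],[0,[-0.13,-0.21,-0.09],[0,0,0]]]}}

```text
time: 12.35
tool_pos: [0.4222, -0.3268, 0.2171]
tool_rot: [-3.142, -0.002, 2.343]
contact_force: [-0.7, 0.8, 0.3]
opening: 0.0458
```

Emit:
{"name": "jog_arm", "arguments": {"series": [[0,[-0.02,-0.03,0],[0,0,0]],[0,[-0.04,-0.06,0],[0,0,0]],[0,[-0.04,-0.06,0],[0,0,0]]]}}

```text
time: 12.6
tool_pos: [0.4055, -0.4005, 0.2166]
tool_rot: [-3.139, -0.001, 2.339]
contact_force: [0.3, 0.4, 0.0]
opening: 0.0459
```

Run:
```python
from h import *
from cell import eyes,status
s=status.observe();print(s["tool_pos"])
c=eyes.read_camera("top");np.savez("top2.npz",**c);cv2.imwrite("pics/top2.png",cv2.resize(c["img"][110:250,180:320,::-1],None,fx=4,fy=4,interpolation=cv2.INTER_CUBIC))
S=np.load("pose.npz")["S"]
for w in wings(c,S):print(w)
```

```text
[ 0.40546581 -0.4005478   0.21655662]
(np.int64(66), array([0.4832, 0.066 , 0.1416]), np.float64(133.5), array([0.0209, 0.0028]))
(np.int64(61), array([0.6326, 0.064 , 0.1418]), np.float64(134.9), array([0.021 , 0.0029]))
(np.int64(68), array([ 0.6302, -0.0849,  0.1409]), np.float64(134.0), array([0.0199, 0.0033]))
(np.int64(68), array([ 0.48  , -0.082 ,  0.1413]), np.float64(134.8), array([0.0201, 0.0031]))
```

View pics/top2.png

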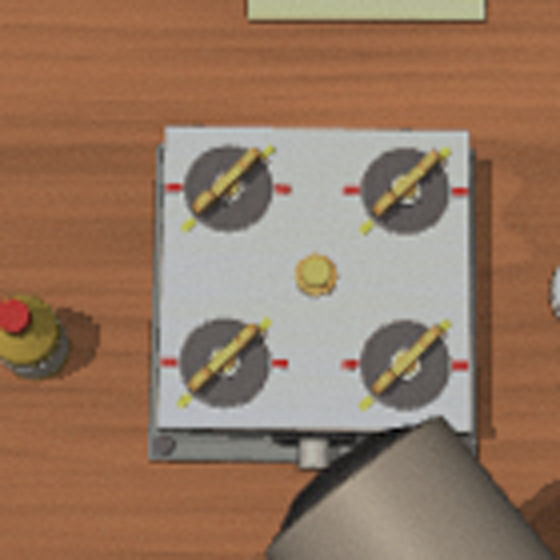

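Run:
```python
from h import *
print(rel([.484,.0653,.205],134.3))
```

```text
(array([0.2786, 0.3778, 0.0122]), array([-0.0003, -0.0032, -0.0044]))
```

Emit:
{"name": "jog_arm", "arguments": {"series": [[0,[0.023,0.031,0],[0,0,0]],[0,[0.047,0.063,0],[0,0,0]],[0,[0.07,0.095,0],[0,0,0]],[0,[0.094,0.127,0],[0,0,0]],[0,[0.118,0.16,0],[0,0,0]],[0,[0.141,0.192,0.003],[0,0,0]],[0,[0.165,0.224,0.006],[0,0,0]],[0,[0.189,0.256,0.009],[0,0,0]],[0,[0.212,0.288,0.012],[0,0,0]],[0,[0.236,0.32,0.012],[0,0,0]],[0,[0.259,0.352,0.012],[0,0,0]],[0,[0.279,0.378,0.012],[0,0,0]]]}}

```text
time: 13.65
tool_pos: [0.4823, 0.0724, 0.2059]
tool_rot: [3.141, -0.003, 2.346]
contact_force: [-0.2, -0.7, 0.4]
opening: 0.0461
```

Emit:
{"name": "jog_arm", "arguments": {"series": [[0,[0,0,0],[0,0,0]],[0,[0,0,0],[0,0,0]],[0,[0,0,0],[0,0,0]]]}}

```text
time: 13.9
tool_pos: [0.4825, 0.0691, 0.2058]
tool_rot: [-3.141, -0.003, 2.345]
contact_force: [0.7, 0.2, 0.3]
opening: 0.0461
```

Run:
```python
from h import *
from cell import eyes,status
s=status.observe();print(s["tool_pos"],s["qvel"].round(3))
print(rel([.484,.0653,.127],134.3))
```

```text
[0.48246591 0.06912959 0.20577088] [-0.037 -0.002 -0.002 -0.    -0.001  0.001]
(array([-0.004 , -0.0015,  0.0788]), array([-0.0009, -0.0029,  0.0014]))
```

Emit:
{"name": "jog_arm", "arguments": {"series": [[0,[-0.003,-0.001,0.035],[0,0,0]],[0,[-0.003,-0.001,0.065],[0,0,0]],[-0.4,[-0.003,-0.001,0.078],[0,0,0]],[-0.4,[-0.003,-0.001,0.078],[0,0,0]],[-1,[-0.003,-0.001,0.078],[0,0,0]],[-1,[-0.003,-0.001,0.078],[0,0,0]],[-1,[-0.003,-0.001,0.078],[0,0,0]],[-1,[-0.003,-0.001,0.078],[0,0,0]],[-1,[-0.003,-0.001,0.078],[0,0,0]],[-1,[-0.003,-0.001,0.078],[0,0,0]]]}}

```text
time: 14.73
tool_pos: [0.4845, 0.0652, 0.1291]
tool_rot: [-3.141, -0.001, 2.344]
contact_force: [-2.2, -4.1, 5.8]
opening: 0.0083
```

Run:
```python
from h import *
from cell import status
s=status.observe()
print(rel([.484,.0653,.127],89.3),s["contact_force"],s["torque"],s["opening"],s["qvel"].round(4))
```

```text
(array([ 0.0004, -0.0003,  0.0021]), array([-7.000e-04, -6.000e-04,  7.855e-01])) [-2.20837651 -4.0519796   5.77053905] [-0.81738286  0.54014121  0.01200553] 0.00825692380560701 [ 0.0017 -0.     -0.0011  0.0003 -0.0006  0.0011]
```

Emit:
{"name": "jog_arm", "arguments": {"series": [[-1,[0,0,0],[0,0,0.12]],[-1,[0,0,0],[0,0,0.24]],[-1,[0,0,0],[0,0,0.36]],[-1,[0,0,0],[0,0,0.48]],[-1,[0,0,0],[0,0,0.6]],[-1,[0,0,0],[0,0,0.7]],[-1,[0,0,0],[0,0,0.76]],[-1,[0,0,0],[0,0,0.785]],[-1,[0,0,0],[0,0,0.8]],[-1,[0,0,0],[0,0,0.805]],[-1,[0,0,0],[0,0,0.805]]]}}

```text
time: 15.65
tool_pos: [0.4846, 0.0652, 0.1291]
tool_rot: [-3.141, -0.0, 1.54]
contact_force: [-2.3, -3.6, 5.7]
opening: 0.0088
```

Run:
```python
from h import *
from cell import status
s=status.observe()
print(rel([.484,.0653,.127],89.3),s["contact_force"],s["torque"],s["opening"],s["qvel"].round(4))
```

```text
(array([ 0.    , -0.0006,  0.0021]), array([-0.0006, -0.0002, -0.0191])) [-2.34063286 -3.6127326   5.71595819] [-0.83571881  0.49409632  0.24041759] 0.00877182818318444 [-0.0001 -0.0002  0.0017 -0.0004 -0.0005 -0.0085]
```

Emit:
{"name": "jog_arm", "arguments": {"series": [[-1,[0,0,0],[0,0,0.02]],[-1,[0,0,0],[0,0,0.04]],[-1,[0,0,0],[0,0,0.04]]]}}

```text
time: 15.9
tool_pos: [0.4846, 0.0652, 0.1291]
tool_rot: [-3.141, 0.0, 1.499]
contact_force: [-2.2, -5.2, 4.7]
opening: 0.0091
```

Run:
```python
from h import *
from cell import status
s=status.observe()
print(rel([.484,.0653,.127],89.3),s["contact_force"],s["torque"],s["opening"],s["qvel"].round(4))
```

```text
(array([ 0.    , -0.0006,  0.0021]), array([-0.0006,  0.    , -0.0592])) [-2.24940841 -5.21812237  4.74787609] [-0.78616256  0.47398641  0.5067282 ] 0.00909842001717919 [-0.0014 -0.0007 -0.     -0.0002 -0.0004 -0.0286]
```

Run:
```python
from h import *
print(rel([.6328,-.0865,.195],134.3))
```

```text
(array([-0.1408,  0.1586, -0.066 ]), array([-6.000e-04, -2.000e-04, -8.446e-01]))
```

Emit:
{"name": "jog_arm", "arguments": {"series": [[-1,[0,0,0],[0,0,-0.03]],[0,[0,0,0],[0,0,-0.04]],[0,[0,0,0],[0,0,-0.04]],[0,[0,0,0],[0,0,-0.04]],[0,[0,0,-0.035],[0,0,-0.04]],[0,[0,0,-0.066],[0,0,-0.04]],[0,[-0.025,0.028,-0.066],[0,0,-0.16]],[0,[-0.05,0.056,-0.066],[0,0,-0.28]],[0,[-0.075,0.084,-0.066],[0,0,-0.4]],[0,[-0.1,0.112,-0.066],[0,0,-0.52]],[0,[-0.125,0.14,-0.066],[0,0,-0.64]],[0,[-0.141,0.1585,-0.066],[0,0,-0.76]]]}}

```text
time: 16.9
tool_pos: [0.6343, -0.0888, 0.1929]
tool_rot: [-3.142, -0.002, 2.263]
contact_force: [0.3, 0.5, -0.5]
opening: 0.0459
```

Emit:
{"name": "jog_arm", "arguments": {"series": [[0,[0,0,0],[0,0,-0.085]],[0,[0,0,0],[0,0,-0.085]],[0,[0,0,0],[0,0,-0.085]],[0,[0,0,0],[0,0,-0.085]]]}}

```text
time: 17.23
tool_pos: [0.632, -0.0854, 0.1934]
tool_rot: [-3.141, -0.003, 2.342]
contact_force: [-0.1, -0.2, -0.3]
opening: 0.0461
```

Run:
```python
from h import *
from cell import eyes,status
s=status.observe();print(s["tool_pos"],s["qvel"].round(3))
print(rel([.6328,-.0865,.127],134.3))
c=eyes.read_camera("wrist");cv2.imwrite("pics/w5.png",c["img"][:,:,::-1])
print(rel([.6328,-.0865,.127],134.3))
```

```text
[ 0.63204009 -0.08541976  0.19337493] [ 0.006 -0.008  0.003 -0.002  0.001 -0.01 ]
(array([-0.0015, -0.0002,  0.0664]), array([-0.0002, -0.0031, -0.0023]))
(array([-0.0015, -0.0003,  0.0666]), array([-0.0001, -0.0027, -0.0016]))
```

View pics/w5.png

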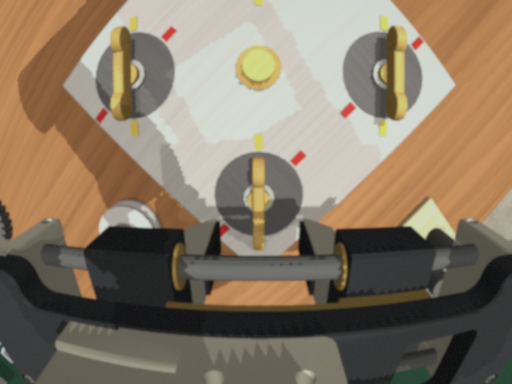

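Emit:
{"name": "jog_arm", "arguments": {"series": [[0,[-0.001,0,0.035],[0,-0.002,0]],[0,[-0.001,0,0.058],[0,-0.002,0]],[-0.4,[-0.001,0,0.066],[0,-0.002,0]],[-0.4,[-0.001,0,0.066],[0,-0.002,0]],[-1,[-0.001,0,0.066],[0,-0.002,0]],[-1,[-0.001,0,0.066],[0,-0.002,0]],[-1,[-0.001,0,0.066],[0,-0.002,0]],[-1,[-0.001,0,0.066],[0,-0.002,0]],[-1,[-0.001,0,0.066],[0,-0.002,0]],[-1,[-0.001,0,0.066],[0,-0.002,0]]]}}

```text
time: 18.12
tool_pos: [0.6331, -0.0875, 0.1288]
tool_rot: [-3.141, 0.001, 2.344]
contact_force: [-3.8, -3.3, 5.8]
opening: 0.0088
```

Run:
```python
from h import *
from cell import status
s=status.observe()
print(rel([.6328,-.0865,.127],89.3),s["contact_force"],s["torque"],s["opening"],s["qvel"].round(4))
```

```text
(array([0.0009, 0.0005, 0.0018]), array([1.00e-04, 1.30e-03, 7.85e-01])) [-3.8397563  -3.26354653  5.76153504] [-0.41252549  0.60680495 -0.04442121] 0.008758017628534448 [ 0.0004 -0.0005 -0.0013  0.0021 -0.002   0.0005]
```

Emit:
{"name": "jog_arm", "arguments": {"series": [[-1,[0,0,0],[0,0,0.12]],[-1,[0,0,0],[0,0,0.24]],[-1,[0,0,0],[0,0,0.36]],[-1,[0,0,0],[0,0,0.48]],[-1,[0,0,0],[0,0,0.6]],[-1,[0,0,0],[0,0,0.7]],[-1,[0,0,0],[0,0,0.76]],[-1,[0,0,0],[0,0,0.79]],[-1,[0,0,0],[0,0,0.815]],[-1,[0,0,0],[0,0,0.84]],[-1,[0,0,0],[0,0,0.845]],[-1,[0,0,0],[0,0,0.845]]]}}

```text
time: 19.12
tool_pos: [0.6325, -0.0878, 0.1288]
tool_rot: [-3.141, 0.002, 1.499]
contact_force: [-5.9, -2.2, 7.4]
opening: 0.0091
```

Run:
```python
from h import *
from cell import status
s=status.observe()
print(rel([.6328,-.0865,.127],89.3),s["contact_force"],s["torque"],s["opening"],s["qvel"].round(4))
print(rel([.6343,.0637,.195],134.3))
```

```text
(array([0.0013, 0.0002, 0.0018]), array([-0.0007,  0.0016, -0.0594])) [-5.85245442 -2.16602787  7.43615682] [-0.57489637  1.01385839  0.48274766] 0.009113132864434223 [-0.0001 -0.0006 -0.0001 -0.      0.     -0.0116]
(array([ 0.1511, -0.0091, -0.0664]), array([-0.0013,  0.0012, -0.8448]))
```

Torque 0.48 N·m and the opening has grown again, so C is at its stop. On to B.

Emit:
{"name": "jog_arm", "arguments": {"series": [[-1,[0,0,0],[0,0,-0.03]],[0,[0,0,0],[0,0,-0.04]],[0,[0,0,0],[0,0,-0.04]],[0,[0,0,0],[0,0,-0.04]],[0,[0,0,-0.035],[0,0,-0.04]],[0,[0,0,-0.066],[0,0,-0.04]],[0,[0.027,-0.002,-0.066],[0,0,-0.16]],[0,[0.054,-0.004,-0.066],[0,0,-0.28]],[0,[0.081,-0.006,-0.066],[0,0,-0.4]],[0,[0.108,-0.007,-0.066],[0,0,-0.52]],[0,[0.135,-0.009,-0.066],[0,0,-0.64]],[0,[0.151,-0.009,-0.066],[0,0,-0.76]]]}}

```text
time: 20.12
tool_pos: [0.6346, 0.0676, 0.1933]
tool_rot: [3.141, -0.002, 2.266]
contact_force: [0.3, -1.4, -0.4]
opening: 0.0459
```

Emit:
{"name": "jog_arm", "arguments": {"series": [[0,[0,0,0],[0,0,-0.085]],[0,[0,0,0],[0,0,-0.085]],[0,[0,0,0],[0,0,-0.085]],[0,[0,0,0],[0,0,-0.085]]]}}

```text
time: 20.45
tool_pos: [0.635, 0.064, 0.1933]
tool_rot: [-3.141, -0.001, 2.34]
contact_force: [-0.8, -1.0, 0.6]
opening: 0.0459
```

Run:
```python
from h import *
from cell import eyes,status
s=status.observe();print(s["tool_pos"],s["qvel"].round(3))
print(rel([.6343,.0637,.127],134.3))
c=eyes.read_camera("wrist");cv2.imwrite("pics/w6.png",c["img"][:,:,::-1])
print(rel([.6343,.0637,.127],134.3))
```

```text
[0.6349759  0.0640125  0.19326509] [-0.008  0.    -0.001 -0.001  0.002 -0.009]
(array([ 0.0002, -0.0007,  0.0663]), array([-0.0003, -0.0007, -0.0036]))
(array([ 0.0004, -0.0006,  0.0663]), array([-0.0002, -0.0006, -0.0034]))
```

View pics/w6.png

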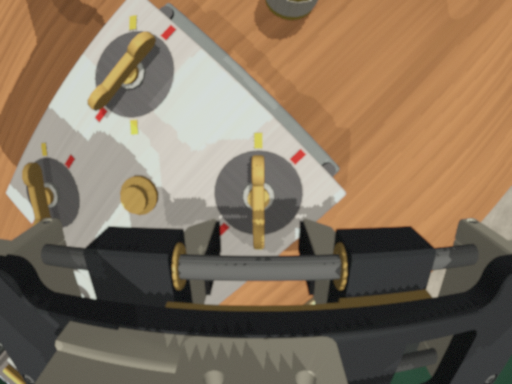

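A (top left, 125,70) is on its red marks, D (40,190) is on yellow, and B is centred between the fingers.

Emit:
{"name": "jog_arm", "arguments": {"series": [[0,[0,-0.0005,0.035],[0,0,0]],[0,[0,-0.0005,0.058],[0,0,0]],[-0.4,[0,-0.0005,0.066],[0,0,0]],[-0.4,[0,-0.0005,0.066],[0,0,0]],[-1,[0,-0.0005,0.066],[0,0,0]],[-1,[0,-0.0005,0.066],[0,0,0]],[-1,[0,-0.0005,0.066],[0,0,0]],[-1,[0,-0.0005,0.066],[0,0,0]],[-1,[0,-0.0005,0.066],[0,0,0]],[-1,[0,-0.0005,0.066],[0,0,0]]]}}

```text
time: 21.33
tool_pos: [0.6344, 0.0632, 0.1289]
tool_rot: [-3.141, 0.001, 2.344]
contact_force: [-4.2, -3.9, 6.0]
opening: 0.0089
```

Run:
```python
from h import *
from cell import status
s=status.observe()
print(rel([.6343,.0637,.127],89.3),s["contact_force"],s["torque"],s["opening"],s["qvel"].round(4))
```

```text
(array([0.0004, 0.0002, 0.0019]), array([-5.000e-04,  1.200e-03,  7.851e-01])) [-4.16303869 -3.94726499  5.9862401 ] [-0.68132688  0.59964468  0.06588882] 0.008940442990863976 [-0.0017 -0.0009  0.0012  0.0014  0.0012 -0.001 ]
```

Emit:
{"name": "jog_arm", "arguments": {"series": [[-1,[0,0,0],[0,0,0.12]],[-1,[0,0,0],[0,0,0.24]],[-1,[0,0,0],[0,0,0.36]],[-1,[0,0,0],[0,0,0.48]],[-1,[0,0,0],[0,0,0.6]],[-1,[0,0,0],[0,0,0.7]],[-1,[0,0,0],[0,0,0.76]],[-1,[0,0,0],[0,0,0.79]],[-1,[0,0,0],[0,0,0.815]],[-1,[0,0,0],[0,0,0.84]],[-1,[0,0,0],[0,0,0.845]],[-1,[0,0,0],[0,0,0.845]]]}}

```text
time: 22.33
tool_pos: [0.6346, 0.0633, 0.1289]
tool_rot: [3.141, 0.001, 1.499]
contact_force: [-2.8, -3.5, 5.0]
opening: 0.009
```

Run:
```python
from h import *
from cell import status
s=status.observe()
print(rel([.6343,.0637,.127],89.3),s["contact_force"],s["torque"],s["opening"],s["qvel"].round(4))
print(rel([.4826,-.0847,.195],134.3))
```

```text
(array([ 0.0004, -0.0003,  0.0019]), array([ 0.0005,  0.0014, -0.0591])) [-2.76375882 -3.48625259  4.97376347] [-0.67698292  0.60445279  0.50911572] 0.009009679319587294 [ 0.0022  0.0004  0.0004 -0.0003  0.0002 -0.0096]
(array([-0.1585, -0.141 , -0.066 ]), array([-0.    ,  0.0015, -0.8445]))
```

Emit:
{"name": "jog_arm", "arguments": {"series": [[-1,[0,0,0],[0,0,-0.03]],[0,[0,0,0],[0,0,-0.04]],[0,[0,0,0],[0,0,-0.04]],[0,[0,0,0],[0,0,-0.04]],[0,[0,0,-0.035],[0,0,-0.04]],[0,[0,0,-0.066],[0,0,-0.04]],[0,[-0.028,-0.025,-0.066],[0,0,-0.16]],[0,[-0.056,-0.05,-0.066],[0,0,-0.28]],[0,[-0.084,-0.075,-0.066],[0,0,-0.4]],[0,[-0.112,-0.1,-0.066],[0,0,-0.52]],[0,[-0.14,-0.125,-0.066],[0,0,-0.64]],[0,[-0.1585,-0.141,-0.066],[0,0,-0.76]]]}}

```text
time: 23.33
tool_pos: [0.4803, -0.0852, 0.1935]
tool_rot: [-3.141, -0.001, 2.264]
contact_force: [0.5, -0.8, -0.1]
opening: 0.046
```

Emit:
{"name": "jog_arm", "arguments": {"series": [[0,[0,0,0],[0,0,-0.085]],[0,[0,0,0],[0,0,-0.085]],[0,[0,0,0],[0,0,-0.085]],[0,[0,0,0],[0,0,-0.085]]]}}

```text
time: 23.67
tool_pos: [0.4831, -0.0834, 0.1935]
tool_rot: [3.141, -0.0, 2.342]
contact_force: [0.5, 0.1, -0.2]
opening: 0.0462
```

Run:
```python
from h import *
from cell import eyes,status
s=status.observe();print(s["tool_pos"],s["qvel"].round(3))
print(rel([.4826,-.0847,.127],134.3))
c=eyes.read_camera("wrist");cv2.imwrite("pics/w7.png",c["img"][:,:,::-1])
print(rel([.4826,-.0847,.127],134.3))
```

```text
[ 0.48309014 -0.08342749  0.19350181] [ 0.008  0.006 -0.002 -0.003  0.001 -0.011]
(array([-0.0006, -0.0013,  0.0665]), array([ 0.0003, -0.0003, -0.0024]))
(array([-0.0007, -0.0013,  0.0664]), array([ 0.0001, -0.0005, -0.0015]))
```

View pics/w7.png

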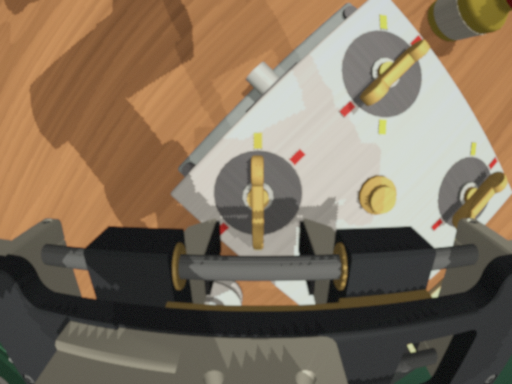

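A (390,72) and B (478,197) are on red, and D is centred under the gripper at (258,200).

Emit:
{"name": "jog_arm", "arguments": {"series": [[0,[0,-0.001,0.035],[0,0,0]],[0,[0,-0.001,0.058],[0,0,0]],[-0.4,[0,-0.001,0.066],[0,0,0]],[-0.4,[0,-0.001,0.066],[0,0,0]],[-1,[0,-0.001,0.066],[0,0,0]],[-1,[0,-0.001,0.066],[0,0,0]],[-1,[0,-0.001,0.066],[0,0,0]],[-1,[0,-0.001,0.066],[0,0,0]],[-1,[0,-0.001,0.066],[0,0,0]],[-1,[0,-0.001,0.066],[0,0,0]]]}}

```text
time: 24.55
tool_pos: [0.4824, -0.0848, 0.1285]
tool_rot: [3.141, 0.001, 2.344]
contact_force: [-0.2, 0.3, 5.0]
opening: 0.0087
```

Run:
```python
from h import *
from cell import status
s=status.observe()
print(rel([.4826,-.0847,.127],89.3),s["contact_force"],s["torque"],s["opening"],s["qvel"].round(4))
```

```text
(array([-0.0001,  0.0002,  0.0015]), array([0.0011, 0.0009, 0.7852])) [-0.18672776  0.33611012  4.98470469] [-0.04997362  0.11964448  0.01944668] 0.008659236634821028 [-0.0009  0.     -0.0001  0.0015 -0.     -0.0011]
```

Emit:
{"name": "jog_arm", "arguments": {"series": [[-1,[0,0,0],[0,0,0.12]],[-1,[0,0,0],[0,0,0.24]],[-1,[0,0,0],[0,0,0.36]],[-1,[0,0,0],[0,0,0.48]],[-1,[0,0,0],[0,0,0.6]],[-1,[0,0,0],[0,0,0.7]],[-1,[0,0,0],[0,0,0.76]],[-1,[0,0,0],[0,0,0.79]],[-1,[0,0,0],[0,0,0.815]],[-1,[0,0,0],[0,0,0.84]],[-1,[0,0,0],[0,0,0.845]],[-1,[0,0,0],[0,0,0.845]]]}}

```text
time: 25.55
tool_pos: [0.4825, -0.0847, 0.1285]
tool_rot: [3.14, 0.001, 1.5]
contact_force: [-0.4, 1.8, 5.4]
opening: 0.0089
```

Run:
```python
from h import *
from cell import status
s=status.observe()
print(s["contact_force"],s["torque"],s["opening"],s["tool_rot"])
print(rel([.40,-.40,.217],89.3))
```

```text
[-0.41537716  1.77402105  5.44925083] [-0.04382381  0.13926794  0.5267845 ] 0.0088550376252531 [3.13990640e+00 5.81069361e-04 1.49960165e+00]
(array([-0.3204, -0.0597, -0.0885]), array([ 0.0017,  0.0006, -0.059 ]))
```

Emit:
{"name": "jog_arm", "arguments": {"series": [[-1,[0,0,0],[0,0,-0.03]],[0,[0,0,0],[0,0,-0.04]],[0,[0,0,0],[0,0,-0.04]],[0,[0,0,0],[0,0,-0.04]],[0,[0,0,-0.035],[0,0,-0.04]],[0,[0,0,-0.07],[0,0,-0.04]],[0,[-0.038,-0.007,-0.08],[0,0,-0.04]],[0,[-0.076,-0.014,-0.088],[0,0,-0.04]],[0,[-0.114,-0.021,-0.088],[0,0,-0.04]],[0,[-0.152,-0.028,-0.088],[0,0,-0.04]],[0,[-0.19,-0.035,-0.088],[0,0,-0.04]],[0,[-0.228,-0.042,-0.088],[0,0,-0.04]]]}}

```text
time: 26.55
tool_pos: [0.4226, -0.3105, 0.2154]
tool_rot: [-3.141, -0.0, 1.538]
contact_force: [-0.5, 0.5, 0.3]
opening: 0.0461
```

Emit:
{"name": "jog_arm", "arguments": {"series": [[0,[-0.035,-0.006,0],[0,0,0]],[0,[-0.07,-0.012,0],[0,0,0]],[0,[-0.09,-0.018,0],[0,0,0]],[0,[-0.09,-0.018,0],[0,0,0]],[0,[-0.09,-0.018,0],[0,0,0]]]}}

```text
time: 26.97
tool_pos: [0.4019, -0.399, 0.2147]
tool_rot: [-3.14, -0.002, 1.536]
contact_force: [0.6, 0.4, -0.1]
opening: 0.0459
```

Run:
```python
from h import *
from cell import eyes,status
s=status.observe();print(s["tool_pos"],s["time"])
c=eyes.read_camera("top");cv2.imwrite("pics/top3.png",cv2.resize(c["img"][110:250,180:320,::-1],None,fx=4,fy=4,interpolation=cv2.INTER_CUBIC))
cv2.imwrite("pics/top3f.png",c["img"][:,:,::-1])
S=np.load("pose.npz")["S"]
for w in wings(c,S):print(w)
```

```text
[ 0.40194035 -0.39896526  0.21467784] 26.9667
(np.int64(67), array([0.4826, 0.0652, 0.1415]), np.float64(-90.9), array([0.0203, 0.0027]))
(np.int64(55), array([0.6327, 0.0641, 0.1422]), np.float64(-89.7), array([0.021 , 0.0029]))
(np.int64(68), array([ 0.6311, -0.0858,  0.1409]), np.float64(-91.0), array([0.02  , 0.0032]))
(np.int64(58), array([ 0.4813, -0.0815,  0.1421]), np.float64(-90.7), array([0.0215, 0.0027]))
```

View pics/top3.png

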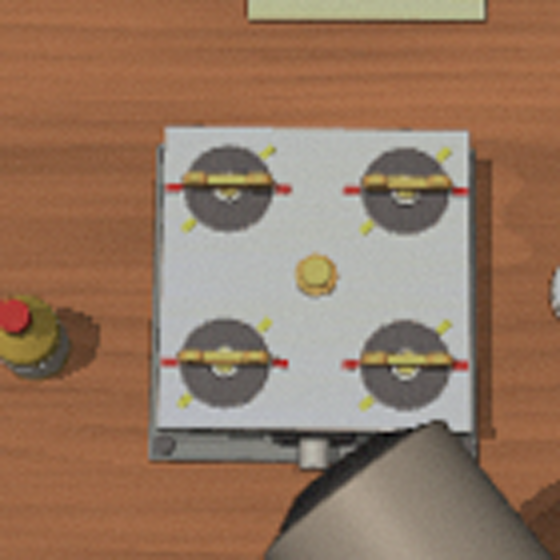

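View pics/top3f.png

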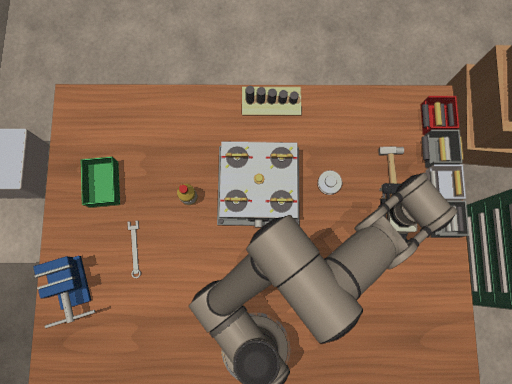

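```bash
python3 -c "
from cell import job
print(job.hand_in())"
```

```text
the job is handed in; nothing more can be done
None
```

All four wing screws are fully home and the job is handed in, at 27 s of the 61 s allowed. I turned them A, C, B, D to the yellow marks, then A, C, B, D again to the red marks.

- **Half-way:** a top-camera check before the second round put all four within about 1° of yellow.
- **Fully home:** at each screw the wrist torque rose to about 0.5 N·m, against 0.12 N·m of friction, so each reached its hard stop. The last top picture shows all wings on red. Measured angles are -90.9, -89.7, -91.0 and -90.7° against an expected -90.7°. B's 1° gap is within the camera's noise.
- **Forces and surroundings:** contact forces read at the end of each move stayed below about 10 N. The bench items I could see were where they started. The arm hid the gear and part of the hammer in the last picture, but the gripper stayed about 0.2 m above the bench there. It ended clear of everything.

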